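# Hang the ear defenders on the hanger bar

## Task

Pick the ear defenders up from the sloped board and hang them, crown up, squarely across the wooden bar of the blue hanger, with the headband's crown lying flat on the bar and one ear cup on each side of it. Nobody knows how high the bar is set today: lower gently, make sure the crown really rests on the bar before letting go (do not drop them), and do not disturb the bamboo cup, the glue jar or the brush.

Things in the scene. Friction and masses are not known exactly. Their poses are not given: they have to be found in the camera images.
- ear_defenders: Rigid ear defenders, 0.24 kg: orange cups, black cushions, dark U headband. Origin: middle of the crown's flat underside, which must lie on the bar. z out through the crown (up when hung), x along the band's width, y cup to cup. Cups and cushions fill x -38 to 38, |y| 50 to 95, z -148 to -68 mm. At the start they lie on the slope: x along the board's normal, z up the board.
- crown_pad (a point): Centre of the black crown pad, the place to grip, across its 22 mm width (x). Pad 22 (x) x 56 (y) x 16 mm (z); 8 mm above the ear defenders' origin, same axes. The steel band (14 wide, 6 thick) slopes down from the pad's ends. Fingertips that stick out below the pad would meet the bar first.
- slope: Fixed wooden easel, 240 mm wide (y), base x -30 to 100, 120 mm high; origin under it at table level. Its board, 50 deg from level, rises towards -x (towards the robot); a ledge at the low +x edge carries the cups. The ear defenders' origin starts 168 mm above the table; the board ends 28 mm short of it, so a finger fits behind the crown.
- hanger: Fixed hanger: blue base 190 (x) x 130 (y) x 12 mm, origin under its middle at table level. Post (collar 34 mm wide) at x = 70. From it a level flat wooden bar, 22 wide (y), 14 thick, runs along y = 0 to a free end at x = -93 with a stop lip (x -93 to -85) 10 mm above the bar's top. The bar's top is clamped anywhere from 170 to 220 mm above the table: not reported, feel for it.
- under_bar (a point): Point on top of the hanger's base plate, 12 mm above the table, straight below the middle of the bar's free span (hanger x = -20, y = 0). The crown's middle may lie up to 50 mm along the bar from above this point. Axes as the hanger: x along the bar towards the post, z up.
- bamboo_cup: Bystander: bamboo cup, 72 mm wide, 85 high, with sticks up to 170 mm; origin under its middle.
- glue_jar: Bystander: amber jar, 56 mm wide, 70 high; origin under its middle.
- dust_brush: Bystander: small brush lying on the table, about 200 mm long along its x axis, under 30 mm high.

How it is judged:
By the outcome, as a careful person would: the job done as asked, in the order asked, and still so for the second after the job is handed in, with the robot touching nothing.
It also fails if it takes over 58 s, if anything falls off the work surface, if the arm or the gripper's body presses on something with over 40 N, if the wrist force passes 120 N, or if a joint passes its speed limit or range.

## Robot

A 7-joint arm with a two-finger parallel gripper is mounted at the origin on the work surface. World frame = base frame: x ahead of the robot, y to its left, z up, the work surface at z = 0. Lengths are in m, angles in rad, forces in N, time in s.
With the tool pointing down it reaches from about 0.425 to 0.925 m from the base axis. Payload 6.8 kg.
Tool frame: the origin (TCP) lies at the very end of the fingers, on their centre line; the grasp point (between the pads) lies 19 mm behind it (grip_point_offset is the distance from the TCP to the grasp point, in m); z points along the fingers, y is the line along which they close (so a half turn about z gives the same grasp; the last joint's range is limited). The gripper opens to 85 mm and grips with 20 to 120 N. Pads are 22 mm wide; open, the fingers measure 114 mm over their backs; the gripper's body (76 mm by 85 mm) begins 54 mm behind the grasp point. The pads swing forward as they close: fully open they stand 13 mm farther back than shut.
Start: joints at [1.24, 0.477, 0.022, 1.555, -0.011, 1.109, -0.083], TCP at [0.149, -0.658, 0.231] pointing down, gripper open.
Joint ranges: [-2.96, 2.96], [-0.34, 2.1], [-1.41, 1.46], [0.24, 2.44], [-1.37, 4.51], [0.17, 1.92], [-2.96, 2.96]. Speed limits (rad/s): [2.39, 2.39, 3.14, 3.14, 3.14, 3.14, 3.14].

## Interface

Orientations are given as a unit quaternion [w, x, y, z].
In Python, from station import * gives the robot as it stands.
- The arm moves only by the tool carry_out, never from a script. Its argument "rows" is text: rows parted by semicolons, each of 4 numbers parted by spaces: the shift along the world's x, y, z in mm, then the turn about the world's z in degrees. In form: dx dy dz yaw; .... A call has 1 to 10 rows; each row shifts and turns the commanded pose from where the row before left it; what a row does not reach is not made up. A row lasts 1/8 s, in which the tool goes at most 62.5 mm and 10.7 degrees, less where a joint would pass 70% of its speed; a pose out of reach is approached as far as the arm can. A call is refused whole if a number of a shift passes 62.5 or a number of a turn 10.7, either way. A call with a gripper value outside its range is refused whole. "claw" is the finger opening in mm, from 0 to 85.4, set as the call begins (left out, the last holds). The fingers move at their own pace and stop on an object; "force" is the grip in N (left out, the last holds). Time passes only in rows, so rows that do not move let the fingers close. It gives the time, the measured TCP pose, the force, the opening and the grip force at its end, in the units of the state.
- get_obs(): the state, without advancing time (a new reading comes with each control period).
- read_camera(name): name is "scene" or "top" or "wrist"; returns a dict with "img" (420x560x3 uint8, blue, green, red), "fov_y" (degrees; the focal length in pixels is half the picture's height over the tangent of half this angle, whatever the lens; pixels are square), "cx", "cy" (the principal point, pixels), "world_to_cam" (4x4, takes a point from world to camera coordinates). Camera axes: x right, y up, looking along -z (the intrinsics and any distortion apply to the point x, -y, -z); pixel columns grow to the right and rows downward; lengths in m; the calibration is good to about 2 mm. A picture is of the moment at which its call begins. There is no depth.
- hand_in(): hands the job in; it is judged then, once.
Trained networks look in the newest picture that a camera, given by its name, has taken for a name from the list of things; names that differ only in an ending like _2 or _b are one class to them, and where a whole thing is asked for, a point or a joint stands for the part that bears it (a point fixed in the world has none). Each returns a list of dicts, best first, with "confidence" (0 to 1); they miss things now and then, are a little off and sometimes report something else, mostly with a low value. They report only what shows in the picture. A call takes as long as a camera call.
- recognise(camera, thing): "centre" ([column, row] in pixels, amid what is visible of it).
- outline_of(camera, thing): "pixels" (420x560 bool, what is visible of it) and "centre" ([column, row] in pixels, amid what is visible of it).
- place_of(camera, thing): "centre" ([column, row] in pixels: a listed point, or the origin of a listed thing).
The state is a dict: "t": time; "q": joint angles; "joint_vel": joint speeds; "joint_torque": joint torques, N m; "eef_pos": TCP position; "tool_rot": TCP orientation; "contact_force": force on the tool from outside, world axes, zero at the start; "torque": the same for the moment, N m; "gripper_width": opening from 0.0 (shut) to 1.0 (fully open); "grasp_force": force on a finger pad.
Only numpy, scipy, OpenCV 4.12 (cv2) and the standard library are available. Lean on these libraries where they do the work, as an engineer would, in place of code of your own. Each camera call takes 0.05 s, during which the arm holds its last target. There are 200 camera calls.

## Working session

There is one attempt and no reset: what is moved stays moved. The work goes in short steps, Python scripts to look and compute and a tool call to move; the robot and the scene stay as the last step left them, time stands still between calls to the robot, and variables do not carry over. Pictures are saved under pics/ and viewed, at most 10 in all, crops included, and the job is handed in when it is done.

Besides the shell and the picture viewer there is one more tool, called after "Emit:" as name(argument=value, ...) on one line, values as JSON. carry_out: Moves the arm, as the interface text tells. Its arguments: {"type":"object","properties":{"rows":{"type":"string"},"claw":{"type":"number"},"force":{"type":"number"}},"required":["rows"]}

```bash
mkdir -p pics; cat > h.py <<'E'
from station import *
import numpy as np, cv2
def ray(c,px):
    f=210/np.tan(np.radians(c['fov_y'])/2); M=np.array(c['world_to_cam'])
    d=np.array([(px[0]-c['cx'])/f,-(px[1]-c['cy'])/f,-1.]); R=M[:3,:3]
    return -R.T@M[:3,3], R.T@d/np.linalg.norm(d)
def at_z(c,px,z):
    o,d=ray(c,px); return o+d*(z-o[2])/d[2]
def tri(obs):
    A=np.zeros((3,3));b=np.zeros(3)
    for c,p in obs:
        o,d=ray(c,p);P=np.eye(3)-np.outer(d,d);A+=P;b+=P@o
    x=np.linalg.solve(A,b)
    return x,[np.linalg.norm((np.eye(3)-np.outer(d,d))@(x-o)) for o,d in [ray(c,p) for c,p in obs]]
def proj(c,X):
    f=210/np.tan(np.radians(c['fov_y'])/2); M=np.array(c['world_to_cam']);p=M[:3,:3]@X+M[:3,3]
    return c['cx']-f*p[0]/p[2], c['cy']+f*p[1]/p[2]
E
python3 - <<'E'
from h import *
np.set_printoptions(precision=4,suppress=True)
C={}
for n in ["scene","top","wrist"]:
    C[n]=read_camera(n); cv2.imwrite(f"pics/{n}0.png",C[n]['img']); print(n,{k:v for k,v in C[n].items() if k not in('img','world_to_cam')}, ray(C[n],(280,210)))
for th in ["ear_defenders","crown_pad","slope","hanger","under_bar","bamboo_cup","glue_jar","dust_brush"]:
    ob=[]
    for n in ["scene","top"]:
        r=place_of(n,th)
        print(th,n,[(np.round(k['centre'],1),round(k['confidence'],2)) for k in r[:2]])
        if r: ob.append((C[n],r[0]['centre'])); print('   z0',at_z(C[n],r[0]['centre'],0.0))
    if len(ob)==2: print('  tri',tri(ob))
s=get_obs();print(s)
E
```

```text
scene {'fov_y': 55.302813832284905, 'cx': 278.29557716797433, 'cy': 207.77334757509922} (array([0.9496, 0.0545, 0.7173]), array([-0.5159, -0.0687, -0.8539]))
top {'fov_y': 53.51000744599825, 'cx': 280.55514986648575, 'cy': 211.1748718517818} (array([ 0.4732, -0.0162,  0.8256]), array([ 0.1395,  0.0256, -0.9899]))
wrist {'fov_y': 68.49856113321096, 'cx': 282.4373286400039, 'cy': 210.78779589209293} (array([ 0.2258, -0.6397,  0.3722]), array([-0.2992, -0.0591, -0.9523]))
ear_defenders scene [(array([438.7, 216.9]), 0.98)]
   z0 [0.4969 0.3238 0.    ]
ear_defenders top [(array([123. , 191.8]), 0.93), (array([279.6, 129.1]), 0.16)]
   z0 [0.6293 0.3245 0.    ]
  tri (array([0.599 , 0.2609, 0.1607]), [np.float64(0.002475397232640885), np.float64(0.0024753972326406843)])
crown_pad scene [(array([437.8, 214.3]), 0.89), (array([396.9, 256.8]), 0.3)]
   z0 [0.4908 0.3226 0.    ]
crown_pad top [(array([120.2, 191.4]), 0.63)]
   z0 [0.6302 0.3303 0.    ]
  tri (array([0.5983, 0.2598, 0.168 ]), [np.float64(3.2700794835946786e-06), np.float64(3.2700794836396493e-06)])
slope scene [(array([399.7, 
[... 1354 characters left out ...]
4.9, 127.6]), 0.67)]
   z0 [ 0.5662 -0.0149  0.    ]
  tri (array([ 0.5665, -0.01  , -0.0079]), [np.float64(0.004908513404578322), np.float64(0.004908513404578326)])
{'t': 0.95, 'q': array([ 1.2399,  0.477 ,  0.0224,  1.5554, -0.0115,  1.1093, -0.0831]), 'joint_vel': array([ 0.0002,  0.0004, -0.0008,  0.0007, -0.0012, -0.0002,  0.0015]), 'joint_torque': array([  0.0003, -59.6333,   1.6064, -28.1553,   0.0123,   0.0018,
        -0.    ]), 'eef_pos': array([ 0.1492, -0.6583,  0.2313]), 'tool_rot': array([-0.    ,  0.9938,  0.1112,  0.    ]), 'contact_force': array([-0.1366,  0.9476, -0.0817]), 'torque': array([-0.0334, -0.0539, -0.0452]), 'grasp_force': 0.0, 'gripper_width': 0.998085986004814}
```

```bash
python3 -c "
import cv2,numpy as np
a=cv2.imread('pics/scene0.png');b=cv2.imread('pics/top0.png')
cv2.imwrite('pics/both.png',cv2.resize(np.vstack([a,b]),None,fx=.71,fy=.71))"
```

```text
(no output)
```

View pics/scene0.png

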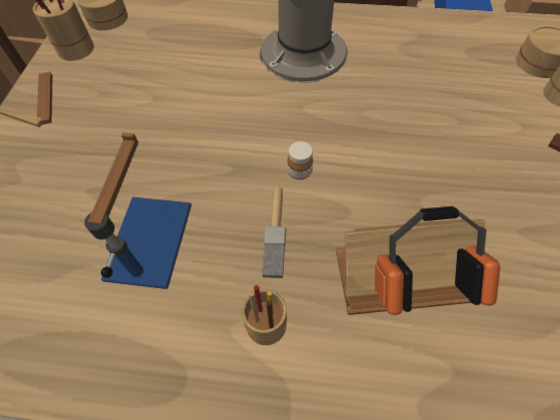

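View pics/top0.png

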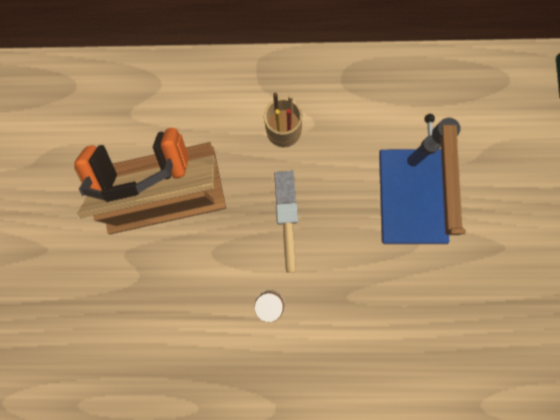

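The pictures agree with the networks: in the top view the defenders lie on the easel with the crown near (120,191), and the bar runs from about (449,125) to (463,232). Next I need the two yaws.

```bash
python3 - <<'E'
import cv2,numpy as np
b=cv2.imread('pics/top0.png');a=cv2.imread('pics/scene0.png')
k=lambda i,x,y,w,h:cv2.resize(i[y:y+h,x:x+w],(400,300),interpolation=cv2.INTER_CUBIC)
cv2.imwrite('pics/z.png',np.vstack([np.hstack([k(b,70,120,160,120),k(b,345,110,180,135)]),np.hstack([k(a,330,200,180,135),k(a,70,130,220,165)])]))
E
```

```text
(no output)
```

View pics/z.png

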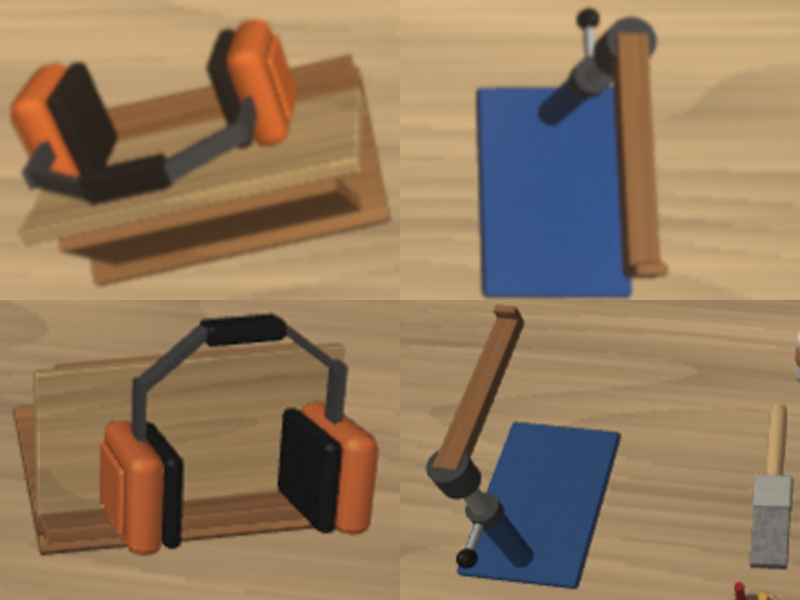

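Emit:
carry_out(rows="20 20 40 5; 20 40 40 5;20 50 40 5;20 60 20 5;20 60 0 5;20 60 0 5;20 60 0 5;20 60 0 5; 20 60 0 5;20 60 0 5", claw=85)

```text
t: 2.2
eef_pos: [0.3455, -0.1375, 0.3678]
tool_rot: [0.001, 0.853, 0.522, 0.0]
contact_force: [1.2, -0.6, 0.5]
gripper_width: 0.995
grasp_force: 0.0
```

```bash
python3 - <<'E'
from h import *
np.set_printoptions(precision=4,suppress=True)
t=read_camera("top");s=read_camera("scene")
def T(x,y): return (70+x/2.5,120+y/2.5)
def H(x,y): return (345+(x-400)/2.222,110+y/2.222)
def S(x,y): return (330+x*.45,200+(y-300)*.45)
def G(x,y): return (70+(x-400)*.55,130+(y-300)*.55)
def ln(n,c,p,q,z):
    a,b=at_z(c,p,z),at_z(c,q,z);d=b-a;print(n,a[:2],b[:2],'ang',np.degrees(np.arctan2(d[1],d[0])),'len',np.hypot(*d[:2]))
ln('board top edge',t,T(20,243),T(362,165),.12)
ln('base rear',t,T(97,285),T(390,217),.0)
ln('board top scene',s,S(37,372),S(343,345),.12)
ln('pad',t,T(85,192),T(168,170),.174)
ln('pad scene',s,S(207,330),S(284,325),.174)
ln('base left',t,H(477,88),H(484,296),.012)
ln('base left scene r',s,G(580,585),G(620,433),.012)
ln('base front',t,H(484,296),H(632,295),.012)
for z in(.17,.195,.22):
  ln('barL',t,H(617,33),H(626,273),z);ln('barR',t,H(650,33),H(660,263),z)
  ln('barscL',s,G(433,460),G(495,318),z);ln('barscR',s,G(463,470),G(521,325),z)
for n,c in(("scene",s),("top",t)):
  r=place_of(n,"crown_pad");print(n,at_z(c,r[0]['centre'],.174))
  r=place_of(n,"under_bar");print(n,at_z(c,r[0]['centre'],.012))
  r=place_of(n,"hanger");print(n,at_z(c,r[0]['centre'],.0))
E
```

```text
board top edge [0.5627 0.3514] [0.6155 0.1149] ang -77.42150491593245 len 0.24231751623540868
base rear [0.5435 0.3491] [0.5969 0.1138] ang -77.21895976020713 len 0.24131283230269604
board top scene [0.6203 0.1231] [0.5709 0.355 ] ang 102.02522493973697 len 0.23719762550540965
pad [0.5885 0.2831] [0.6024 0.23  ] ang -75.34633821508176 len 0.054919796815816845
pad scene [0.6031 0.2349] [0.593  0.2891] ang 100.59498608518219 len 0.05510550425792237
base left [ 0.7084 -0.1951] [ 0.5213 -0.1944] ang 179.78163681725795 len 0.18711395615160215
base left scene r [ 0.7112 -0.1872] [ 0.5272 -0.1891] ang -179.42020751813757 len 0.18402939595150086
base front [ 0.5213 -0.1944] [ 0.5215 -0.3224] ang -89.92532069327817 len 0.12799341140717865
barL [ 0.7029 -0.2633] [ 0.5276 -0.2596] ang 178.80371355507356 len 0.1753619962316987
barR [ 0.7026 -0.2871] [ 0.5345 -0.2837] ang 178.8546380966969 len 0.1681466866107731
barscL [ 0.6672 -0.2913] [ 0.503  -0.2896] ang 179.39758880749213 len 0.164219910818064
barscR [ 0.674  -0.2616] [ 0.5091 -0.261 ] ang 179.8100646102749 len 0.16496165122197282
barL [ 0.6941 -0.2539] [ 0.5255 -0.2503] ang 178.80371355507353 len 0.16867525288699733
barR [ 0.6938 -0.2768] [ 0.5321 -0.2735] ang 178.8546380966969 len 0.1617350708571373
barscL [ 0.6801 -0.2755] [ 0.5234 -0.2739] ang 179.39758880749213 len 0.15671820259910327
barscR [ 0.6866 -0.2471] [ 0.5292 -0.2466] ang 179.8100646102749 len 0.1574260596568538
barL [ 0.6854 -0.2444] [ 0.5234 -0.2411] ang 178.80371355507356 len 0.161988509542296
barR [ 0.6851 -0.2664] [ 0.5298 -0.2633] ang 178.85463809669693 len 0.15532345510350148
barscL [ 0.693  -0.2597] [ 0.5438 -0.2582] ang 179.3975888074921 len 0.14921649438014262
barscR [ 0.6992 -0.2327] [ 0.5493 -0.2322] ang 179.8100646102749 len 0.14989046809173456
scene [0.6066 0.2564 0.174 ]Traceback (most recent call last):
  File "<stdin>", line 23, in <module>
IndexError: list index out of range
```

Emit:
carry_out(rows="35 50 0 8;35 50 0 8;35 50 0 8;30 50 0 7;30 50 0 7;30 50 0 5;20 40 0 0;0 0 -20 0;0 0 0 0")

```text
t: 3.52
eef_pos: [0.5604, 0.1985, 0.3452]
tool_rot: [-0.001, 0.604, 0.797, -0.002]
contact_force: [0.1, -0.6, 0.3]
gripper_width: 0.995
grasp_force: 0.0
```

```bash
python3 - <<'E'
from h import *
np.set_printoptions(precision=4,suppress=True)
ob=[]
for n in("wrist","scene","top"):
  c=read_camera(n); 
  if n=="wrist": cv2.imwrite('pics/w1.png',c['img'])
  r=place_of(n,"crown_pad");print(n,[(k['centre'],k['confidence'],at_z(c,k['centre'],.174)) for k in r[:2]])
  if r: ob.append((c,r[0]['centre']))
print(tri(ob));print(get_obs()['eef_pos'])
E
```

```text
wrist [([335.6, 145.8], 0.77, array([0.5985, 0.2572, 0.174 ]))]
scene [([438.0, 211.6], 0.73, array([0.597 , 0.2583, 0.174 ]))]
top [([120.8, 191.9], 0.86, array([0.5963, 0.2562, 0.174 ]))]
(array([0.5974, 0.2572, 0.1741]), [np.float64(0.0010587948697372263), np.float64(0.0009205412370493902), np.float64(0.0014125216230657632)])
[0.5606 0.1998 0.3483]
```

View pics/w1.png

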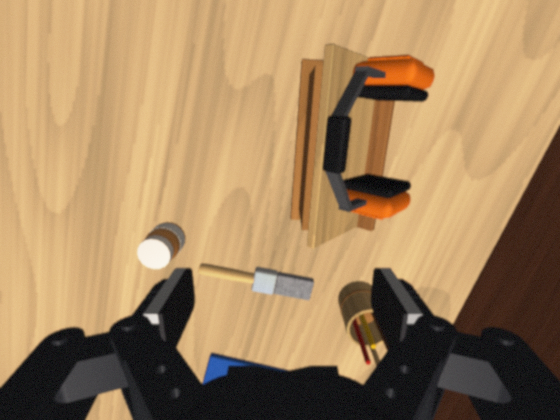

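The wrist picture shows the pad at (336,146). All three views agree on a pad centre of (0.597, 0.257, 0.174).

Emit:
carry_out(rows="18 28 0 -1.6;18 29 0 -1.6;0 0 -50 0;0 0 -40 0;0 0 -30 0;0 0 0 0;0 0 0 0;0 0 0 0", claw=55, force=20)

```text
t: 4.82
eef_pos: [0.597, 0.2581, 0.2295]
tool_rot: [0.001, 0.626, 0.78, 0.001]
contact_force: [0.3, -0.6, 0.3]
gripper_width: 0.641
grasp_force: 0.0
```

```bash
python3 - <<'E'
from h import *
o=get_obs();print(o['eef_pos'],o['tool_rot'],o['gripper_width'])
a=o['tool_rot'];print('y yaw',np.degrees(2*np.arctan2(a[2],a[1]))-90)
E
```

```text
[0.59704837 0.25814356 0.22948507] [6.58734765e-04 6.25592420e-01 7.80148484e-01 1.42610407e-03] 0.6410330794945566
y yaw 12.548521170711311
```

Emit:
carry_out(rows="0 -1 -30 0;0 0 -20 0;0 0 -11 0;0 0 0 0;0 0 0 0")

```text
t: 5.45
eef_pos: [0.5967, 0.2571, 0.1673]
tool_rot: [0.0, 0.625, 0.78, 0.001]
contact_force: [0.2, -0.3, -0.2]
gripper_width: 0.641
grasp_force: 0.0
```

Emit:
carry_out(rows="0 0 0 0;0 0 0 0;0 0 0 0;0 0 0 0;0 0 0 0;0 0 0 0", claw=15, force=20)

```text
t: 6.2
eef_pos: [0.5967, 0.2568, 0.1672]
tool_rot: [0.0, 0.626, 0.78, 0.001]
contact_force: [0.3, -0.4, 5.4]
gripper_width: 0.297
grasp_force: 19.7
```

```bash
python3 - <<'E'
from h import *
o=get_obs();print(o['eef_pos'],o['contact_force'],o['gripper_width']*85.4,o['grasp_force'])
s=read_camera("scene")['img'];t=read_camera("top")['img'];w=read_camera("wrist")['img']
k=lambda i,x,y,w,h:cv2.resize(i[y:y+h,x:x+w],(400,300))
cv2.imwrite('pics/g1.png',np.vstack([np.hstack([k(s,340,140,200,150),k(t,60,90,200,150)]),np.hstack([k(w,0,0,560,420),k(s,0,0,560,420)])]))
E
```

```text
[0.59666099 0.25682589 0.16718118] [ 0.25543678 -0.42809287  5.41167301] 25.36160514797932 19.67872828245163
```

View pics/g1.png

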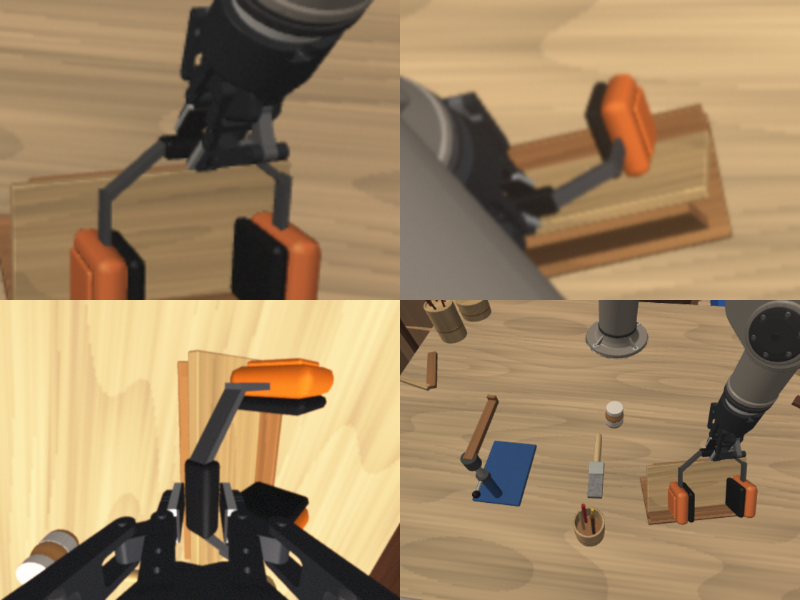

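The wrist view shows the pad between the fingers, with the defenders still tilted. I'll lift gently so they swing upright.

Emit:
carry_out(rows="2 0 5 0;2 0 5 0;2 0 5 0;1 0 6 0;0 0 6 0;0 0 8 0;0 0 8 0;0 0 0 0;0 0 0 0")

```text
t: 7.48
eef_pos: [0.6031, 0.2564, 0.2093]
tool_rot: [0.0, 0.625, 0.78, -0.0]
contact_force: [-0.8, -0.1, -2.9]
gripper_width: 0.292
grasp_force: 20.3
```

```bash
cat > look.py <<'E'
from h import *
import sys
o=get_obs();print(o['eef_pos'],o['contact_force'],o['gripper_width']*85.4,o['grasp_force'])
x,y,u,v=map(int,sys.argv[2:6])
s=read_camera("scene")['img'];t=read_camera("top")['img'];w=read_camera("wrist")['img']
k=lambda i,x,y,w,h:cv2.resize(i[y:y+h,x:x+w],(400,300))
cv2.imwrite(sys.argv[1],np.vstack([np.hstack([k(s,x,y,200,150),k(t,u,v,200,150)]),np.hstack([k(w,0,0,560,420),k(s,0,0,560,420)])]))
E
python3 look.py pics/g2.png 340 140 60 90
```

```text
[0.60310754 0.25641026 0.20931062] [-0.8088954  -0.08716054 -2.94971076] 24.972452066761644 20.347577333450317
```

View pics/g2.png

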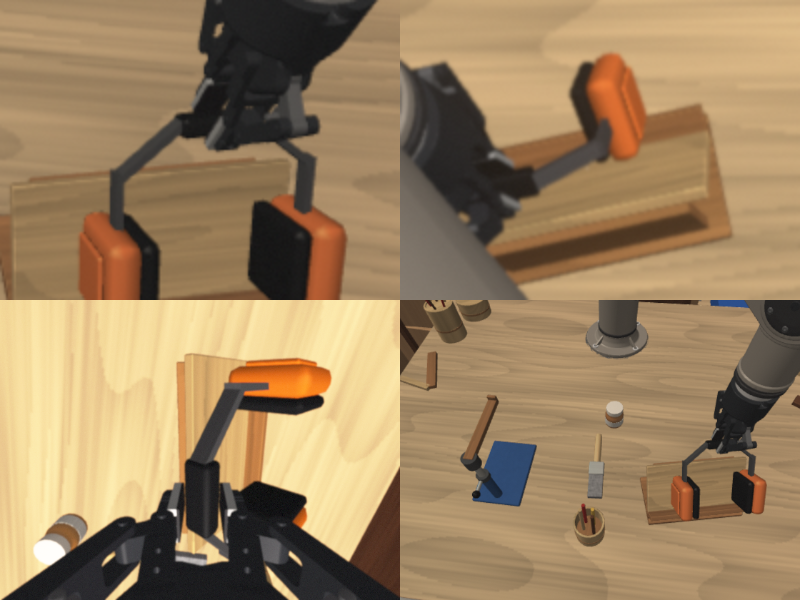

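The defenders are lifted but still tilted about 40°, because pad friction holds them. I'll set them back on the ledge and tip them upright about it by moving the crown in an arc.

Emit:
carry_out(rows="0 0 -10 0;0 0 -10 0;-3 0 -10 0;-3 0 -8 0;-1 0 -3 0;0 0 0 0;0 0 0 0")

```text
t: 8.5
eef_pos: [0.5965, 0.2567, 0.1687]
tool_rot: [0.0, 0.626, 0.78, 0.0]
contact_force: [0.9, -0.0, -1.5]
gripper_width: 0.294
grasp_force: 20.1
```

Emit:
carry_out(rows="6 1 3 0;6 1 3 0;6 1.5 3 0;6 1 3 0;0 0 0 0")

```text
t: 9.12
eef_pos: [0.6205, 0.2615, 0.1812]
tool_rot: [-0.0, 0.626, 0.78, 0.0]
contact_force: [-4.6, -1.1, 5.2]
gripper_width: 0.296
grasp_force: 22.5
```

Emit:
carry_out(rows="6 1.5 3 0;6 1 2.5 0;6.5 1.5 2.5 0;6 1.5 2 0;0 0 0 0")

```text
t: 9.75
eef_pos: [0.6455, 0.2668, 0.1905]
tool_rot: [0.0, 0.626, 0.78, 0.001]
contact_force: [-1.5, 0.6, 2.0]
gripper_width: 0.293
grasp_force: 20.1
```

Emit:
carry_out(rows="6.5 1.5 2 0;6.5 1 1.5 0;6.5 1.5 1.5 0;6.5 1.5 1 0;0 0 0 0")

```text
t: 10.38
eef_pos: [0.6715, 0.2723, 0.1966]
tool_rot: [0.0, 0.626, 0.78, 0.001]
contact_force: [-1.2, 1.0, 2.7]
gripper_width: 0.277
grasp_force: 20.4
```

```bash
python3 look.py pics/g3.png 340 140 60 90
```

```text
[0.67153273 0.27228079 0.19657903] [-1.23203868  1.03297896  2.73890662] 23.67837641802889 20.352625530213118
```

View pics/g3.png

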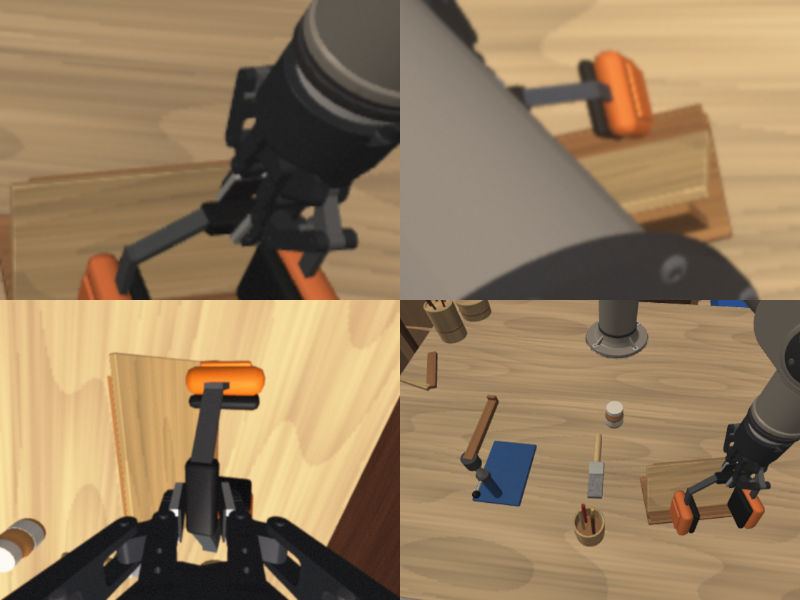

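The defenders now stand nearly upright, and the wrist view shows the cup almost directly under the band. I'll finish the arc.

Emit:
carry_out(rows="6.5 1.5 0.5 0;6.5 1.5 0.5 0;6 1.5 0 0;0 0 0 0")

```text
t: 11.02
eef_pos: [0.6908, 0.2766, 0.1978]
tool_rot: [0.0, 0.626, 0.78, 0.001]
contact_force: [-0.1, -0.4, 4.6]
gripper_width: 0.261
grasp_force: 20.1
```

Emit:
carry_out(rows="0 0 0 0;0 0 0 0;-10 -5 20 0;-20 -20 30 0;-20 -20 30 0;-20 -30 30 0;-20 -50 40 0;-10 -50 40 0;0 -50 10 0;0 0 0 0", claw=10, force=40)

```text
t: 12.28
eef_pos: [0.591, 0.0506, 0.394]
tool_rot: [0.001, 0.629, 0.778, -0.002]
contact_force: [0.3, 0.3, -2.4]
gripper_width: 0.241
grasp_force: 39.8
```

```bash
python3 - <<'E'
from h import *
o=get_obs();print(o['eef_pos'],o['contact_force'],o['torque'],o['gripper_width']*85.4,o['grasp_force'])
ob=[]
for n in("scene","wrist","top"):
  c=read_camera(n)
  for th in("crown_pad","ear_defenders"):
    r=place_of(n,th);print(n,th,[(k['centre'],k['confidence']) for k in r[:1]])
  print(n,'tcp px',proj(c,o['eef_pos']))
  if n=="scene":
    u,v=map(int,proj(c,o['eef_pos']));x,y=max(0,u-80),max(0,v-50)
    a=cv2.resize(c['img'][y:y+150,x:x+150],(600,600),interpolation=cv2.INTER_CUBIC);cv2.imwrite('pics/l1.png',a);print(x,y)
E
```

```text
[0.59102721 0.05062224 0.39396934] [ 0.26752771  0.25558714 -2.38687799] [ 0.32475732 -0.00394862 -0.00210358] 20.577866458567776 39.840852816123515
scene crown_pad [([315.1, 89.5], 0.9)]
scene ear_defenders [([317.4, 95.5], 0.93)]
scene tcp px (np.float64(315.4586546992878), np.float64(91.56296699617938))
235 41
wrist crown_pad [([281.2, 273.0], 0.75)]
wrist ear_defenders [([284.0, 270.5], 0.83)]
wrist tcp px (np.float64(280.86247350204286), np.float64(285.52409841599973))
top crown_pad []
top ear_defenders []
top tcp px (np.float64(227.76741173240578), np.float64(157.5807949077906))
```

View pics/l1.png

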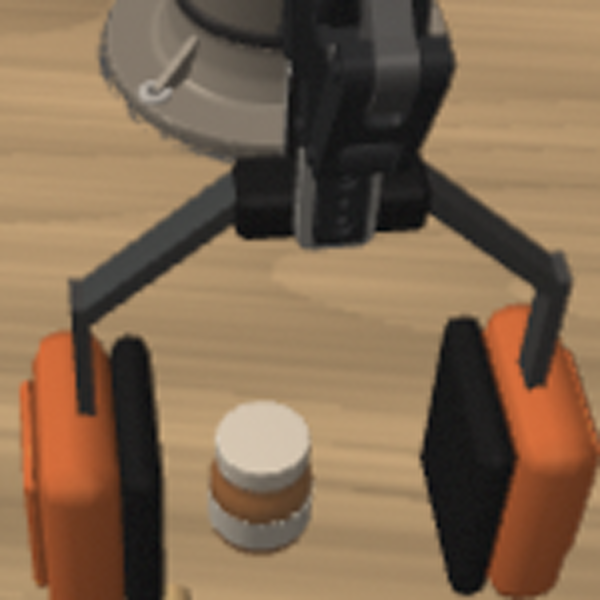

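They hang upright, with the fingertips about level with the pad's lower half: tips near (338,245) in the crop, pad bottom near 235. Next I carry them high over to the bar.

Emit:
carry_out(rows="0 -10 12 -2;0 -40 6 -2;0 -45 0 -2;0 -45 0 -2;0 -45 0 -2;0 -45 0 -2;1 -40 0 -0.6;1 -30 0 0;0 -10 0 0;0 0 0 0")

```text
t: 13.98
eef_pos: [0.5934, -0.2533, 0.4115]
tool_rot: [-0.0, 0.708, 0.707, 0.0]
contact_force: [-0.3, 1.1, -3.5]
gripper_width: 0.245
grasp_force: 39.2
```

```bash
python3 - <<'E'
from h import *
np.set_printoptions(precision=4,suppress=True)
o=get_obs();a=o['tool_rot'];print(o['eef_pos'],o['contact_force'],np.degrees(2*np.arctan2(a[2],a[1]))-90)
for n in("scene","wrist","top"):
  c=read_camera(n);cv2.imwrite(f'pics/b_{n}.png',c['img'])
  for th in("under_bar","hanger"):
    r=place_of(n,th);print(n,th,[(k['centre'],k['confidence'],at_z(c,k['centre'],.012 if th[0]=='u' else 0)) for k in r[:1]])
s=cv2.imread('pics/b_scene.png')[80:290,30:310];w=cv2.imread('pics/b_wrist.png')
cv2.imwrite('pics/b.png',np.hstack([cv2.resize(s,(400,300)),cv2.resize(w,(400,300))]))
E
```

```text
[ 0.5934 -0.2533  0.4115] [-0.2559  1.1345 -3.4614] -0.09547523238578037
scene under_bar []
scene hanger [([150.8, 242.3], 0.67, array([ 0.62  , -0.2521,  0.    ]))]
wrist under_bar [([287.2, 161.4], 0.91, array([ 0.6024, -0.2557,  0.012 ]))]
wrist hanger [([294.4, 158.3], 0.58, array([ 0.6155, -0.252 ,  0.    ]))]
top under_bar [([415.9, 203.3], 0.57, array([ 0.5991, -0.2618,  0.012 ]))]
top hanger [([412.7, 194.9], 0.68, array([ 0.618 , -0.2599, -0.    ]))]
```

View pics/b.png

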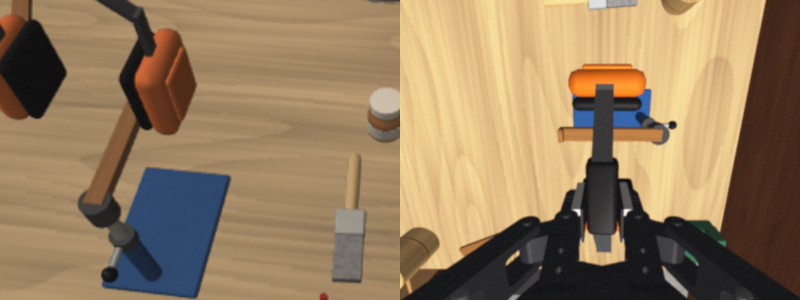

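The wrist view shows the bar running across below the near cup, from about (225,190) to (370,188) in full pixels. I'll fit its line in each view.

```bash
python3 - <<'E'
from h import *
np.set_printoptions(precision=4,suppress=True)
c={n:read_camera(n) for n in("wrist","top","scene")}
# bar in wrist: brown pixels
im=c["wrist"]["img"];hsv=cv2.cvtColor(im,cv2.COLOR_BGR2HSV)
print('px',im[186:194:2,240],im[170,240])
roi=np.zeros(im.shape[:2],bool);roi[165:210,215:262]=1;roi[165:210,305:350]=1
m=(roi&(im[...,2]<190)&(im[...,2].astype(int)-im[...,0]>45))
ys=[];xs=[];top=[];bot=[]
for x in list(range(232,262,3))+list(range(308,345,3)):
    r=np.where(m[:,x])[0]
    if len(r)>4: xs.append(x);top.append(r.min()-.5);bot.append(r.max()+.5)
print(xs,top,bot)
for nm,v in(('top',top),('bot',bot)):
    p=np.polyfit(xs,v,1);res=np.polyval(p,xs)-v
    for z in(.17,.195,.22):
        a,b=at_z(c['wrist'],(235,np.polyval(p,235)),z),at_z(c['wrist'],(345,np.polyval(p,345)),z)
        print(nm,z,a[:2],b[:2],np.degrees(np.arctan2(*(b-a)[1::-1])),res.std())
E
```

```text
px [[ 72 134 198]
 [ 70 131 192]
 [ 73 130 191]
 [ 71 131 193]] [146 206 238]
[232, 235, 238, 241, 244, 253, 259, 308, 311, 314, 317, 320, 323, 326, 329, 332, 335, 338, 341, 344] [np.float64(175.5), np.float64(175.5), np.float64(175.5), np.float64(175.5), np.float64(177.5), np.float64(177.5), np.float64(177.5), np.float64(177.5), np.float64(177.5), np.float64(177.5), np.float64(177.5), np.float64(177.5), np.float64(177.5), np.float64(177.5), np.float64(177.5), np.float64(177.5), np.float64(177.5), np.float64(177.5), np.float64(177.5), np.float64(177.5)] [np.float64(190.5), np.float64(189.5), np.float64(190.5), np.float64(190.5), np.float64(191.5), np.float64(191.5), np.float64(192.5), np.float64(192.5), np.float64(193.5), np.float64(195.5), np.float64(194.5), np.float64(195.5), np.float64(195.5), np.float64(194.5), np.float64(194.5), np.float64(194.5), np.float64(195.5), np.float64(194.5), np.float64(194.5), np.float64(194.5)]
top 0.17 [ 0.5338 -0.2515] [ 0.6725 -0.2536] -0.8789438239092537 0.5383304534311886
top 0.195 [ 0.5376 -0.2464] [ 0.6673 -0.2483] -0.8789438239092559 0.5383304534311886
top 0.22 [ 0.5415 -0.2412] [ 0.6622 -0.2431] -0.8789438239092713 0.5383304534311886
bot 0.17 [ 0.5329 -0.2701] [ 0.6739 -0.2766] -2.6256525757501055 0.7426353113372137
bot 0.195 [ 0.5368 -0.2638] [ 0.6687 -0.2698] -2.6256525757501272 0.7426353113372137
bot 0.22 [ 0.5408 -0.2575] [ 0.6634 -0.2631] -2.6256525757501006 0.7426353113372137
```

```bash
python3 - <<'E'
from h import *
np.set_printoptions(precision=4,suppress=True)
def edges(c,rng,roi,axis):
    im=c['img'].astype(float);q=im[...,0]/np.maximum(im[...,2],1); out=[]
    for k in rng:
        l=q[roi[0]:roi[1],k] if axis==0 else q[k,roi[0]:roi[1]]
        r=np.where(l<.47)[0]
        if len(r)>5: out.append((k,r.min()-.5+roi[0],r.max()+.5+roi[0]))
    return np.array(out)
def rep(nm,c,e,axis):
    for j,s in((1,'e1'),(2,'e2')):
        p=np.polyfit(e[:,0],e[:,j],1);r=np.polyval(p,e[:,0])-e[:,j]
        k=abs(r)<1.5;p=np.polyfit(e[k,0],e[k,j],1)
        for z in(.17,.195,.22):
            P=[at_z(c,(t,np.polyval(p,t)) if axis==0 else (np.polyval(p,t),t),z) for t in(e[0,0],e[-1,0])]
            d=P[1]-P[0];y=P[0][1]+d[1]*(.6-P[0][0])/d[0]
            print(nm,s,z,'y@.6',round(y,4),'ang',round(np.degrees(np.arctan(d[1]/d[0])),2),k.sum())
c=read_camera("wrist");rep('wrist',c,edges(c,list(range(236,262,2))+list(range(308,345,2)),(165,212),0),0)
t=read_camera("top");t['img']=cv2.imread('pics/top0.png');e=edges(t,range(132,226,3),(438,475),1);print(e[::8]);rep('top',t,e,1)
E
```

```text
wrist e1 0.17 y@.6 -0.2533 ang -0.27 32
wrist e1 0.195 y@.6 -0.2481 ang -0.27 32
wrist e1 0.22 y@.6 -0.2429 ang -0.27 32
wrist e2 0.17 y@.6 -0.2766 ang -0.45 32
wrist e2 0.195 y@.6 -0.2699 ang -0.45 32
wrist e2 0.22 y@.6 -0.2632 ang -0.45 32
[[132.  442.5 455.5]
 [156.  443.5 456.5]
 [180.  444.5 457.5]
 [204.  446.5 459.5]]
top e1 0.17 y@.6 -0.2617 ang 0.07 32
top e1 0.195 y@.6 -0.2524 ang 0.07 32
top e1 0.22 y@.6 -0.243 ang 0.07 32
top e2 0.17 y@.6 -0.2821 ang -0.51 32
top e2 0.195 y@.6 -0.2721 ang -0.51 32
top e2 0.22 y@.6 -0.262 ang -0.51 32
```

The bar is at y ≈ -0.258, with its top near 0.20 and its yaw about -0.3°. I'll lower quickly to a safe height and feel for it from there.

Emit:
carry_out(rows="1 -5 0 -0.2;1 0 -20 0;0 0 -40 0;0 0 -40 0;0 0 -40 0;0 0 -25 0;0 0 -8 0;0 0 0 0;0 0 0 0;0 0 0 0")

```text
t: 15.92
eef_pos: [0.5961, -0.2584, 0.2395]
tool_rot: [0.001, 0.709, 0.706, 0.0]
contact_force: [0.2, 1.2, -2.8]
gripper_width: 0.245
grasp_force: 39.2
```

Emit:
carry_out(rows="0 0 -2 0;0 0 -2 0;0 0 -2 0;0 0 -2 0;0 0 -2 0;0 0 -2 0;0 0 0 0")

```text
t: 16.8
eef_pos: [0.5953, -0.2582, 0.226]
tool_rot: [-0.0, 0.709, 0.706, -0.0]
contact_force: [-0.2, -0.4, -3.0]
gripper_width: 0.248
grasp_force: 39.2
```

Emit:
carry_out(rows="0 0 -2 0;0 0 -2 0;0 0 -2 0;0 0 -2 0;0 0 0 0")

```text
t: 17.42
eef_pos: [0.5953, -0.2582, 0.218]
tool_rot: [-0.0, 0.709, 0.706, -0.0]
contact_force: [-0.6, -0.3, -2.3]
gripper_width: 0.246
grasp_force: 39.2
```

Emit:
carry_out(rows="0 0 -1.5 0;0 0 -1.5 0;0 0 -1.5 0;0 0 0 0")

```text
t: 17.92
eef_pos: [0.5953, -0.2582, 0.2136]
tool_rot: [-0.0, 0.709, 0.706, -0.0]
contact_force: [-0.0, -0.2, -2.3]
gripper_width: 0.251
grasp_force: 39.2
```

Emit:
carry_out(rows="0 0 -1.5 0;0 0 -1.5 0;0 0 0 0")

```text
t: 18.3
eef_pos: [0.5956, -0.2583, 0.2117]
tool_rot: [0.0, 0.709, 0.706, -0.0]
contact_force: [-2.1, 0.5, 5.6]
gripper_width: 0.245
grasp_force: 39.7
```

There is contact at a TCP height of about 0.212. I'll check that it is the pad touching and not the fingertips.

```bash
python3 - <<'E'
from h import *
o=get_obs();print(o['eef_pos'],o['contact_force'],o['torque'])
c=read_camera("scene");w=read_camera("wrist")
u,v=map(int,proj(c,o['eef_pos']));print(u,v);x,y=u-50,v-50
a=cv2.resize(c['img'][y:y+100,x:x+100],(560,560),interpolation=cv2.INTER_CUBIC)
b=cv2.resize(w['img'][160:400,200:360],(240,360));b=np.vstack([b,cv2.resize(w['img'],(240,200))])
cv2.imwrite('pics/c.png',np.hstack([a,b]))
for n,k in(("scene",c),("wrist",w)):
  for t in("crown_pad","ear_defenders"):
    print(n,t,[(q['centre'],round(q['confidence'],2)) for q in place_of(n,t)[:1]],proj(k,o['eef_pos']))
E
```

```text
[ 0.59560329 -0.25834349  0.21172105] [-2.08861191  0.47827217  5.64014816] [0.16405035 0.6139327  0.02301995]
113 168
scene crown_pad [([112.6, 167.6], 0.97)] (np.float64(113.50442645829122), np.float64(168.0531809179675))
scene ear_defenders [([114.2, 171.5], 0.79)] (np.float64(113.50442645829122), np.float64(168.0531809179675))
wrist crown_pad [([282.7, 274.6], 0.87)] (np.float64(282.51678129480257), np.float64(272.82283802103655))
wrist ear_defenders [([281.7, 267.8], 0.58)] (np.float64(282.51678129480257), np.float64(272.82283802103655))
```

View pics/c.png

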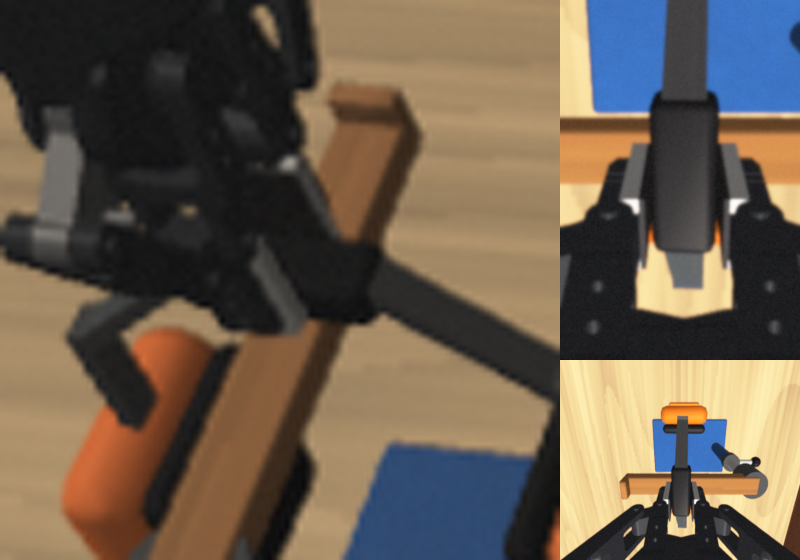

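The crown pad sits over the bar, which passes under its middle, and the tips appear clear of it. The height also matches vision. I'll soften the grip, press slightly so it settles flat, then open a little at a time.

Emit:
carry_out(rows="0 0 -0.7 0;0 0 -0.7 0;0 0 0 0;0 0 0 0", force=20)

```text
t: 19.1
eef_pos: [0.5957, -0.2584, 0.2115]
tool_rot: [0.001, 0.709, 0.706, -0.0]
contact_force: [-6.1, 0.5, 12.7]
gripper_width: 0.245
grasp_force: 40.3
```

Emit:
carry_out(rows="0 0 0 0;0 0 0 0;0 0 0 0;0 0 0 0", claw=22.5)

```text
t: 19.6
eef_pos: [0.5953, -0.2582, 0.209]
tool_rot: [-0.0, 0.709, 0.706, -0.0]
contact_force: [-0.3, -0.6, -0.1]
gripper_width: 0.262
grasp_force: 0.1
```

```bash
python3 - <<'E'
from h import *
o=get_obs();print(o['eef_pos'],o['contact_force'],o['torque'],o['gripper_width']*85.4,o['grasp_force'])
c=read_camera("scene")
for t in("crown_pad","ear_defenders"):
    print(t,[(q['centre'],round(q['confidence'],2)) for q in place_of("scene",t)[:1]])
E
```

```text
[ 0.59533929 -0.25818838  0.20900095] [-0.30213538 -0.59931136 -0.05242246] [-0.0126852  -0.04463981  0.03325813] 22.345401513419283 0.10388104012235999
crown_pad [([114.6, 166.9], 0.69)]
ear_defenders [([113.9, 172.0], 0.9)]
```

The weight has gone to the bar: the tool carries about 0 N and the tips are free. I'll open in stages and retreat straight up.

Emit:
carry_out(rows="0 0 0 0;0 0 0 0;0 0 0 0", claw=27)

```text
t: 20.12
eef_pos: [0.5954, -0.2583, 0.2094]
tool_rot: [-0.0, 0.709, 0.706, 0.0]
contact_force: [-0.8, 0.5, 0.3]
gripper_width: 0.319
grasp_force: 0.0
```

Emit:
carry_out(rows="0 0 0 0;0 0 0 0;0 0 0 0;0 0 0 0", claw=52)

```text
t: 20.62
eef_pos: [0.5955, -0.2583, 0.2094]
tool_rot: [0.0, 0.709, 0.706, 0.0]
contact_force: [0.3, 0.4, 0.2]
gripper_width: 0.606
grasp_force: 0.0
```

Emit:
carry_out(rows="0 0 4 0;0 0 8 0;0 0 20 0;0 0 30 0;0 0 30 0;0 0 30 0;0 0 30 0;0 0 0 0;0 0 0 0")

```text
t: 21.75
eef_pos: [0.5953, -0.2582, 0.3616]
tool_rot: [0.0, 0.709, 0.706, -0.0]
contact_force: [0.3, 0.0, 0.1]
gripper_width: 0.609
grasp_force: 0.0
```

```bash
python3 - <<'E'
from h import *
np.set_printoptions(precision=4,suppress=True)
o=get_obs();print(o['eef_pos'],o['contact_force'],o['gripper_width']*85.4)
for th in("crown_pad","ear_defenders"):
  ob=[]
  for n in("scene","top","wrist"):
    c=read_camera(n);r=place_of(n,th)
    if r: ob.append((c,r[0]['centre']));print(n,th,np.round(r[0]['centre'],1),round(r[0]['confidence'],2))
  if len(ob)>1: print(tri(ob))
# cups' yaw from orange blobs
for n in("wrist","scene"):
  c=read_camera(n);h=cv2.cvtColor(c['img'],cv2.COLOR_BGR2HSV);m=((h[...,0]<14)&(h[...,1]>190)&(h[...,2]>130)).astype('uint8')
  k,_,st,ce=cv2.connectedComponentsWithStats(m)
  print(n,[(st[i,4],ce[i],at_z(c,ce[i],.1)) for i in range(1,k) if st[i,4]>60])
E
```

```text
[ 0.5953 -0.2582  0.3616] [0.3047 0.0487 0.1278] 52.024660510370325
scene crown_pad [111.3 165.9] 0.64
top crown_pad [454.8 186.2] 0.9
wrist crown_pad [283.5 196.4] 0.61
(array([ 0.5945, -0.2588,  0.2153]), [np.float64(0.0019683564311318074), np.float64(0.0017196514004332055), np.float64(0.0021923254476061992)])
scene ear_defenders [117.1 171.6] 0.91
top ear_defenders [453.7 191.7] 0.63
wrist ear_defenders [280.9 199. ] 0.75
(array([ 0.5903, -0.2643,  0.1933]), [np.float64(0.003027433996203848), np.float64(0.002036377415129307), np.float64(0.0037648535537683557)])
wrist [(np.int32(959), array([282.1084, 108.9906]), array([ 0.5954, -0.1764,  0.1   ])), (np.int32(192), array([264.9896, 234.2812]), array([ 0.5704, -0.3439,  0.1   ])), (np.int32(194), array([300.634 , 233.0464]), array([ 0.6206, -0.3423,  0.1   ]))]
scene []
```

The defenders stand still and square: pad at (0.5945, -0.259), cups at y ≈ -0.18 and -0.34 with the same x. The tool is clear.

```bash
python3 -c "
from station import *
print(hand_in())"
```

```text
the job is handed in; nothing more can be done
None
```

The ear defenders hang crown up and squarely across the bar, one cup on each side; their full weight went onto the bar before I let go, the arm never went near the cup, jar or brush, and the job was handed in at about 22 s (verdict not reported).

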